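# Latch the basket and hold the spring clip open over its contents card

### The job

Swing the basket's steel hasp over onto the lid's catch until it lies flat. Then take the chrome spring clip from the soap rack by squeezing its handles, and lower it, jaws down, over the middle of the top edge of the white card standing on the basket lid, the edge well inside the jaws. Finish holding it there, still squeezed wide open and clear of the card so that I can slip a list in, and leave the other things where they are.

Things in the scene. Friction and masses are not known exactly. Their poses are not given: they have to be found in the camera images.
- basket: Lidded brown wicker-look plastic basket, fixed in place; body 200 (x) x 240 (y) x 130 mm high, lid on top 13 mm thick, lid top 143 mm above the table. Origin at the centre of its underside, x axis from the hasp side (front, towards the robot) to the back, z up.
- lid (a joint): Lid of the basket, hinged at the back; 0 = shut (as it starts), grows as it opens. It lies shut by its own weight.
- hasp (a joint): Steel strap 84 mm long, 34 wide, 3 thick, hinged at the middle of the basket's front rim. Radians: 0 = flat over the lid, pointing to the basket's +x, its slot (52 to 72 mm from the hinge) round the catch; pi/2 = upright; more = leaning towards the robot. Starts at 1.3 to 2.1; light friction (0.04 N m) keeps it where it is left. Shut fingers can push it over and press it flat.
- hasp_hinge (a point): Middle of the hasp's hinge axis (along the basket's y), 108 mm in front of the basket's centre, 4 mm above the lid top (147 mm above the table); axes as the basket's. The catch, a wire staple, stands 14 mm above the lid, 62 mm behind this point; press the strap 20 to 40 mm behind it.
- card_top (a point): Middle of the top edge of the white contents card, fixed upright on the lid: 120 mm wide, 4 thick, 85 high above the lid (top edge 228 mm above the table). x through the card's thickness, y along its top edge, z up. It is 45 mm behind the basket's centre, 153 mm behind the hasp's hinge. Its foot sits in a grey holder 18 mm high.
- rack: Stainless wire soap rack, fixed, 110 (x) x 220 (y) x 65 mm high, bars along its y; origin under its centre. The clip hangs jaws down between the two middle bars, 45 mm from the centre towards -y, its axes along the rack's; its pin ends lie on the bars between stubs that reach 3 mm above the pin axis. Lift it straight up.
- clip: Chrome spring clip like a big clothes peg, 65 g, two levers 24 mm wide. Origin on the pin (along x, 46 mm long), 70 mm above the table at the start; y = the squeezing direction, z up. Handles rise 42 mm above the pin in a V, 38 mm over the outsides at the tops; squeezed, parallel and 17 mm. Jaws reach 48 mm below the pin. The axes turn with the +y lever, by half the opening angle.
- clip_lever (a joint): Opening angle of the clip: 0 = jaws closed, 0.5 rad = fully squeezed to its stop, jaw tips then 25 mm apart and 46 mm below the pin. The spring takes about 3 N at the handle tops to start and 9 N fully open, and shuts the clip when let go; a 20 to 40 N grip keeps it fully open.
- jaw_a (a point): Inner face of the jaw tip of the lever on the clip's +y side, 47 mm below the pin.
- jaw_b (a point): Inner face of the jaw tip of the other lever (clip's -y side), 47 mm below the pin.
- soap: Bystander: cream soap bar 50 x 75 x 22 mm lying on the rack's other end; origin under its centre.
- stopper: Bystander: white silicone drain stopper, 52 mm across, 31 mm high; origin under its centre.
- tub: Bystander: turquoise twist-cap tub, 80 mm across, 63 mm high; origin under its centre.
- cup: Bystander: white mug, 76 mm across, 85 mm high; origin under its centre.
- brush: Bystander: hand brush lying flat; origin under it.
- jar: Bystander: glass jar, 64 mm across, 90 mm high; origin under its centre.
Not all that is in view belongs to the job. There is more than one size of the clip; the one meant has the size given above.

How it is judged (in metres and radians):
On the way, in this order (a step that is already met when the one before it is completed fails the run):
1. the hasp lies flat over the lid's catch (value of joint hasp below 0.1 rad), for 0.2 s.
2. the clip is squeezed open in the fingers and lifted above the rack (value of joint clip_lever above 0.3 rad and height (world z) of clip above 0.13 m and contact force between the fingers and clip above 1 N), for 0.2 s.
At the end, for the whole second after the job is handed in: Hasp under 0.1 rad, lid shut; clip at rest in the fingers, squeezed past 0.36 rad, a jaw tip on each side of the card, 4 mm or more from its mid-plane, 8 mm or more below its top edge, within 30 mm of that edge's middle; under 0.8 N between clip and card or basket (value of joint hasp below 0.1 rad and value of joint lid below 0.05 rad and value of joint clip_lever above 0.36 rad and ((x of jaw_a in the frame of card_top above 0.004 m and x of jaw_b in the frame of card_top below -0.004 m) or (x of jaw_b in the frame of card_top above 0.004 m and x of jaw_a in the frame of card_top below -0.004 m)) and z of each of jaw_a, jaw_b in the frame of card_top below -0.008 m and y of jaw_a in the frame of card_top between -0.03 and 0.03 m and y of jaw_b in the frame of card_top between -0.03 and 0.03 m and contact force between clip and basket below 0.8 N and contact force between the fingers and clip above 1 N and linear speed of clip below 0.03 m/s); the arm keeps its last pose, push and grip.
It fails at once if a bystander is moved more than 30 mm (distance of any of soap, stopper, tub, cup, brush, jar from where it was at the start of the episode above 0.03 m).
It fails at once if the lid is lifted (value of joint lid above 0.15 rad).
It also fails if it takes over 56 s, if anything falls off the work surface, if the arm or the gripper's body presses on something with over 40 N, if the wrist force passes 120 N, or if a joint passes its speed limit or range.

### The arm

A 6-joint arm with a two-finger parallel gripper is mounted at the origin on the work surface. World frame = base frame: x ahead of the robot, y to its left, z up, the work surface at z = 0. Lengths are in mm, angles in degrees, forces in N, time in s.
With the tool pointing down it reaches from about 300 to 850 mm from the base axis. Payload 4.2 kg.
Tool frame: the origin (TCP) lies midway between the tips of the shut fingers; the grasp point (between the pads) lies 19 mm behind it (env.grip_point_offset is the distance from the TCP to the grasp point, in mm); z points along the fingers, x is the direction in which the jaws open and shut, and the axes are right-handed (so a half turn about z gives the same grasp; the last joint's range is limited). The gripper opens to 91 mm and grips with 3 to 60 N. Pads are 32 mm wide; open, the fingers measure 118 mm over their backs; the gripper's body (76 mm by 178 mm) begins 60 mm behind the grasp point.
Start: joints at [-68.125, 18.312, 89.639, -0, 72.044, -1.146], TCP at [224.873, -529.221, 213.976] pointing down, gripper open.
Joint ranges: [-177.97, 177.97], [-48.28, 115.42], [12.27, 149.76], [-77.06, 257.06], [2.81, 150.46], [-146.56, 146.56]. Speed limits (degrees/s): [147.25, 147.25, 180, 180, 180, 180].

### API

Orientations are given as [roll, pitch, yaw] about the fixed x, y, z axes, in that order (R = Rz(yaw) Ry(pitch) Rx(roll)).
In Python, from workcell import env gives the robot as it stands.
- The arm moves only by the shell command python3 -m pendant 'ROWS' [FORCE]. ROWS is JSON, a list of rows, each an object with "xyz": the shift along the tool's x, y, z in m, a list of three; "roll": the turn about the tool's z in degrees; "jaw": the closure, from 0 (fully open) to 1 (shut). A call has exactly 8 rows; each row is the pose to reach, as a shift and turn from the pose commanded when the call began, along the tool's axes at that moment; what a row does not reach only later rows make up. A row lasts 1/8 s, in which the tool goes at most 62.5 mm and 10.7 degrees, less where a joint would pass 70% of its speed; a pose out of reach is approached as far as the arm can. A call with a gripper value outside its range is refused whole. The fingers move at their own pace and stop on an object; FORCE is the grip in N (left out, the last holds). Time passes only in rows, so rows that repeat a pose let the fingers close, or fill a call up. It gives the time, the measured TCP pose, the force and the opening at its end, in the units of the state.
- env.state(): the state, without advancing time (a new reading comes with each control period).
- env.grab_frame(name): name is "scene" or "top"; returns (picture, depth): 480x640x3 uint8, blue, green, red; 480x640 float32, mm along the optical axis (not along the pixel's ray), 0 where there is no reading.
- env.camera_params(name): a dict with "camera_matrix" (3x3 intrinsics, pixels), "cam_to_world" (4x4, takes a point from camera to world coordinates). Camera axes: x right, y up, looking along -z (the intrinsics and any distortion apply to the point x, -y, -z); pixel columns grow to the right and rows downward; lengths in mm; the calibration is good to about 2 mm. A picture is of the moment at which its call begins. camera_params takes no time and is no camera call.
- env.job_done(): hands the job in, once; it reports no verdict.
The state is a dict: "time_s": time; "qpos": joint angles; "qvel": joint speeds; "effort": joint torques, N m; "ee_pos": TCP position; "ee_rot": TCP orientation; "force": force on the tool from outside, world axes, zero at the start; "torque": the same for the moment, N m; "gripper_width": finger opening in mm.
Only numpy, scipy, OpenCV 4.12 (cv2) and the standard library are available. Lean on these libraries where they do the work, as an engineer would, in place of code of your own. Each camera call takes 0.05 s, during which the arm holds its last target. There are 200 camera calls.

## Working session

There is one attempt and no reset: what is moved stays moved. The work goes in short steps, Python scripts to look and compute and a shell command to move; the robot and the scene stay as the last step left them, time stands still between calls to the robot, and variables do not carry over. Pictures are saved under pics/ and viewed, about 8 in all and at most 12, crops included, and the job is handed in when it is done.

```bash
ls; mkdir -p pics
cat > h.py <<'E'
import numpy as np, cv2
from workcell import env
def grab(n,i):
    p,d=env.grab_frame(n); cv2.imwrite(f'pics/{n}{i}.png',p); np.save(f'pics/{n}{i}.npy',d); return p,d
def world(n,u,v,d):
    c=env.camera_params(n);K=np.array(c['camera_matrix']);T=np.array(c['cam_to_world'])
    u,v,d=map(np.asarray,(u,v,d))
    x=(u-K[0,2])/K[0,0]*d;y=(v-K[1,2])/K[1,1]*d
    return np.stack([x,-y,-d],-1)@T[:3,:3].T+T[:3,3]
def ray(n,u,v,z):
    a=world(n,u,v,0.);b=world(n,u,v,1000.);t=(z-a[...,2])/(b[...,2]-a[...,2]);return a+(b-a)*t[...,None] if np.ndim(t) else a+(b-a)*t
E
python3 - <<'E'
from h import *
for n in('top','scene'):
    grab(n,0);c=env.camera_params(n);print({k:np.round(v,2) if not isinstance(v,str) else v for k,v in c.items()})
print(env.state(),env.grip_point_offset)
E
```

```text
pics
{'camera_matrix': array([[513.65,   0.  , 317.67],
       [  0.  , 513.65, 240.1 ],
       [  0.  ,   0.  ,   1.  ]]), 'cam_to_world': array([[-2.0000e-02,  9.9000e-01, -1.7000e-01,  3.8288e+02],
       [-1.0000e+00, -2.0000e-02, -1.0000e-02, -2.2660e+01],
       [-2.0000e-02,  1.7000e-01,  9.9000e-01,  1.3408e+03],
       [ 0.0000e+00,  0.0000e+00,  0.0000e+00,  1.0000e+00]])}
{'camera_matrix': array([[441.44,   0.  , 318.79],
       [  0.  , 441.44, 245.54],
       [  0.  ,   0.  ,   1.  ]]), 'cam_to_world': array([[-5.50000e-01, -6.20000e-01,  5.50000e-01,  1.18085e+03],
       [ 8.30000e-01, -4.10000e-01,  3.70000e-01,  3.78340e+02],
       [-1.00000e-02,  6.70000e-01,  7.50000e-01,  9.39620e+02],
       [ 0.00000e+00,  0.00000e+00,  0.00000e+00,  1.00000e+00]])}
{'time_s': 0.1, 'qpos': array([-6.81243596e+01,  1.83484924e+01,  8.96979343e+01, -1.47202854e-03,
        7.20420648e+01, -1.14477856e+00]), 'qvel': array([ 0.02358057,  0.06209383, -0.12578278,  0.08320604, -0.0675486 ,
        0.06586849]), 'effort': array([ 4.30475175e-04, -4.13332272e+01, -2.32509398e+01,  7.27675972e-02,
        4.21656913e-02, -5.43471128e-05]), 'ee_pos': array([ 224.70320276, -528.8114667 ,  213.20921977]), 'ee_rot': array([-1.79999631e+02,  8.85017983e-02, -6.69791259e+01]), 'force': array([ 0.27441068,  0.3717606 , -0.75548029]), 'torque': array([ 0.02928317,  0.03034538, -0.0293461 ]), 'gripper_width': 91.12510324574724} 18.8
```

View pics/top0.png

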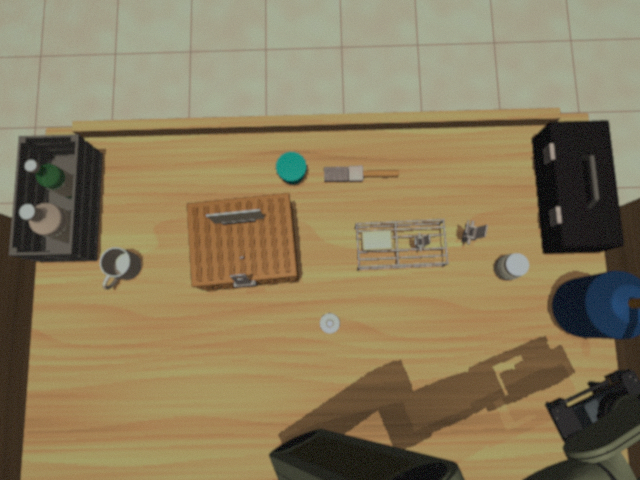

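View pics/scene0.png

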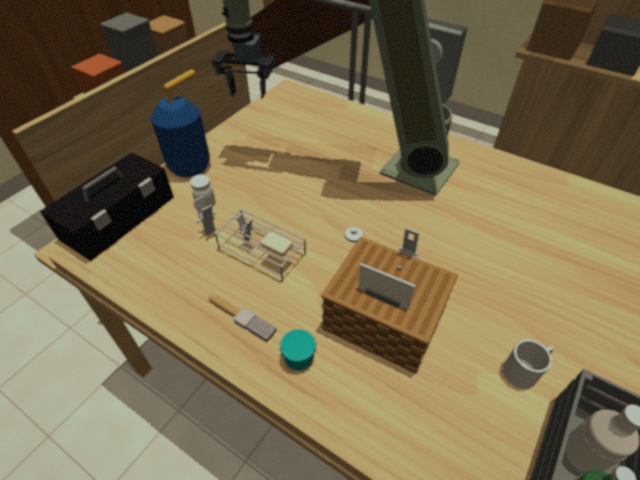

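The top view shows the basket at about (243,240), with the hasp upright near (243,281) and the card edge at y≈215. The rack is at (402,245), with the soap at (377,240). There are two clip candidates: (421,241) in the rack and (472,232) outside it. The one in the rack, on the end away from the soap, fits the text. I'll confirm it in an enlarged crop.

Run:
```python
from h import *
t=cv2.imread('pics/top0.png');s=cv2.imread('pics/scene0.png')
a=cv2.resize(t[205:275,350:490],(800,400),interpolation=cv2.INTER_CUBIC)[:, :]
b=cv2.resize(t[190:295,180:305],(357,300)if 0 else (400,336),interpolation=cv2.INTER_CUBIC)[:200]
a=cv2.resize(t[205:275,350:490],(600,300),interpolation=cv2.INTER_CUBIC)
b=cv2.resize(t[190:295,180:305],(357,300),interpolation=cv2.INTER_CUBIC)
c=cv2.resize(s[170:280,185:310],(341,300),interpolation=cv2.INTER_CUBIC)
o=np.zeros((600,800,3),np.uint8);o[:300,:600]=a;o[300:,:357]=b;o[300:,400:741]=c
cv2.imwrite('pics/crop0.png',o)
d=np.load('pics/top0.npy');P=world('top',*np.meshgrid(np.arange(640),np.arange(480)),d)
np.set_printoptions(suppress=True,precision=1,linewidth=150)
# card: points above lid 215..235 in basket region
def reg(m,u0,u1,v0,v1):
    k=np.zeros_like(m);k[v0:v1,u0:u1]=m[v0:v1,u0:u1];return k
z=P[...,2]
m=reg((z>215)&(z<240),180,305,185,300);q=P[m];print('card',len(q),q.mean(0),q.min(0),q.max(0),np.argwhere(m).min(0),np.argwhere(m).max(0))
r=cv2.minAreaRect(q[:,:2].astype(np.float32));print(r)
m=reg((z>135)&(z<151),180,305,185,300);q=P[m];r=cv2.minAreaRect(q[:,:2].astype(np.float32));print('lid',len(q),np.median(q[:,2]),r)
m=reg((z>153)&(z<260),180,305,262,300);q=P[m];print('hasp',len(q));print(q[::max(1,len(q)//15)])
m=reg((z>20)&(z<160),350,490,205,290);v,u=np.nonzero(m)
for zl,zh in((40,62),(62,75),(75,100),(100,130),(130,160)):
    k=(P[v,u,2]>zl)&(P[v,u,2]<=zh);print(zl,zh,k.sum(),[(u[i],v[i],P[v[i],u[i]].round(0)) for i in np.nonzero(k)[0][::max(1,k.sum()//8)]])
```

```text
card 202 [610.6 179.1 225.9] [495.3 121.7 215.2] [645.2 240.6 232.5] [210 206] [278 260]
((569.4579467773438, 174.8085174560547), (146.63714599609375, 119.19962310791016), 5.134559154510498)
lid 8157 143.5743087669614 ((590.1466064453125, 178.2289276123047), (214.88951110839844, 251.14698791503906), 4.595720291137695)
hasp 152
[[502.3 159.5 229.8]
 [500.4 166.2 228.7]
 [498.7 179.6 226.7]
 [498.5 158.3 223.7]
 [497.  174.1 220.9]
 [495.5 177.5 214. ]
 [494.3 183.6 204.5]
 [494.7 162.8 195.6]
 [492.9 176.5 194.3]
 [493.5 155.8 182.6]
 [491.8 169.9 179.7]
 [489.9 183.6 179.2]
 [490.1 162.1 171.5]
 [488.1 173.7 170.4]
 [488.8 152.8 157.3]
 [484.7 164.9 153.9]]
40 62 97 [(np.int64(421), np.int64(220), array([ 647., -267.,   61.])), (np.int64(357), np.int64(225), array([ 640., -105.,   54.])), (np.int64(414), np.int64(229), array([ 625., -248.,   61.])), (np.int64(396), np.int64(235), array([ 610., -202.,   62.])), (np.int64(465), np.int64(239), array([ 598., -379.,   46.])), (np.int64(417), np.int64(248), array([ 578., -255.,   50.])), (np.int64(421), np.int64(256), array([ 555., -262., 
[... 1095 characters left out ...]
64(369), np.int64(245), array([ 581., -130.,   94.])), (np.int64(389), np.int64(247), array([ 576., -180.,   90.])), (np.int64(365), np.int64(251), array([ 568., -121.,   84.]))]
100 130 144 [(np.int64(468), np.int64(220), array([ 633., -370.,  115.])), (np.int64(485), np.int64(226), array([ 617., -410.,  117.])), (np.int64(466), np.int64(229), array([ 611., -363.,  118.])), (np.int64(483), np.int64(231), array([ 606., -406.,  110.])), (np.int64(484), np.int64(233), array([ 600., -405.,  120.])), (np.int64(485), np.int64(235), array([ 595., -408.,  117.])), (np.int64(482), np.int64(237), array([ 591., -402.,  112.])), (np.int64(429), np.int64(241), array([ 584., -274.,  113.]))]
130 160 0 []
```

View pics/crop0.png

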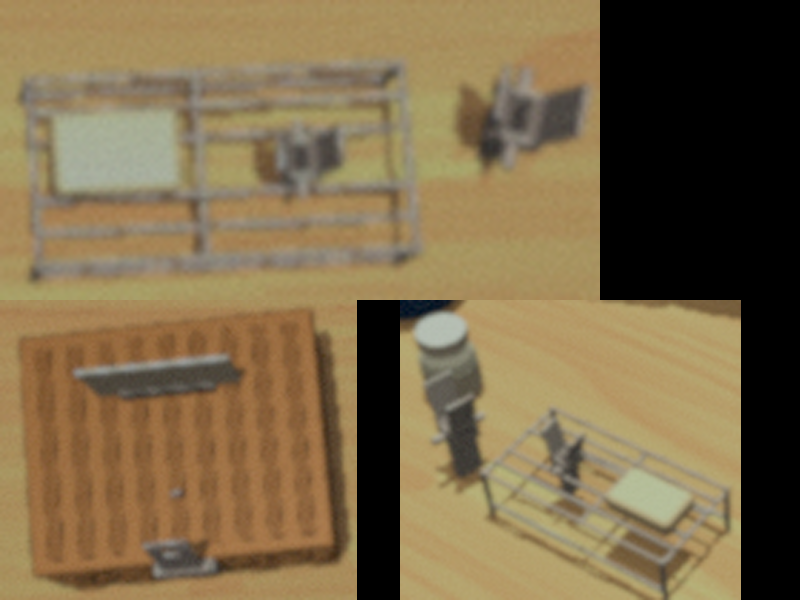

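The crop confirms it. The rack clip at (421,241) is the small one, with handle tops at about 112 mm (70+42). The other, at (472,232), is larger and stands outside the rack. The hasp leans slightly back, at about 1.37 rad. Next I'll get precise fits.

Run:
```python
from h import *
np.set_printoptions(suppress=True,precision=1,linewidth=150)
def rect(q):
    r=cv2.minAreaRect(q[:,:2].astype(np.float32));return np.round(r[0],1),np.round(r[1],1),round(r[2],2)
for n in('top','scene'):
    d=np.load(f'pics/{n}0.npy');P=world(n,*np.meshgrid(np.arange(640),np.arange(480)),d)
    x,y,z=P[...,0],P[...,1],P[...,2]
    def sel(x0,x1,y0,y1,z0,z1): return P[(d>0)&(x>x0)&(x<x1)&(y>y0)&(y<y1)&(z>z0)&(z<z1)]
    print(n)
    q=sel(450,740,30,330,137,149);print('lid',len(q),np.median(q[:,2]),rect(q))
    for zr in((165,205),(205,235)):
        q=sel(590,670,100,260,*zr);l=cv2.fitLine(q[:,:2].astype(np.float32),cv2.DIST_HUBER,0,.01,.01).ravel();print('card',len(q),np.median(q,0),rect(q),q.max(0),'yaw',np.degrees(np.arctan2(-l[0],l[1])))
    q=sel(510,670,-345,-85,56,76);print('rack',len(q),np.median(q[:,2]),rect(q))
    q=sel(560,625,-205,-85,80,96);print('soap',len(q),rect(q))
    q=sel(555,625,-310,-220,100,125);print('cliptops',len(q),np.median(q,0),rect(q),q.min(0),q.max(0))
    q=sel(555,625,-310,-220,78,125);print('clip',len(q),np.median(q,0),rect(q),q.min(0),q.max(0))
    q=sel(465,530,140,200,160,240);A=np.c_[q[:,2]-147,np.ones(len(q))];print('hasp',len(q),np.linalg.lstsq(A,q[:,0],rcond=None)[0],q.mean(0),q.min(0),q.max(0))
```

```text
top
lid 7988 143.54997729054526 (array([590. , 177.7]), array([214.6, 250.2]), 4.59)
card 208 [637.8 179.7 186. ] (array([636. , 181.4]), array([  7.8, 119.7]), 5.06) [645.2 241.3 204.8] yaw -175.40598
card 220 [638.8 182.4 224.5] (array([639.5, 181.1]), array([  5.9, 119.2]), 4.28) [645.2 240.6 232.5] yaw -175.3688
rack 996 66.77916200524282 (array([ 588.4, -213.8]), array([115.8, 226.3]), 1.06)
soap 603 (array([ 594. , -150.1]), array([51.5, 75.3]), 1.51)
cliptops 47 [ 588.1 -271.4  108.6] (array([ 589.7, -257.3]), array([24.4, 37.7]), 1.03) [ 577.3 -276.3  100.9] [ 602.1 -238.4  115.7]
clip 110 [ 588.5 -267.8   96.7] (array([ 589., -258.]), array([31.5, 37.5]), 6.36) [ 573.1 -276.3   78.1] [ 605.5 -238.4  115.7]
hasp 139 [  0.2 485.7] [494.4 169.6 199.4] [486.7 152.9 160.4] [502.4 186.7 232.4]
scene
lid 6867 143.05130866921593 (array([593.6, 178.7]), array([214.7, 250.4]), 4.5)
card 634 [643.3 185.2 185.4] (array([643.4, 183. ]), array([  6. , 120.3]), 4.31) [650.3 243.1 205. ] yaw -175.35979
card 475 [643.1 185.4 219.4] (array([642.7, 182.9]), array([  7.5, 120.1]), 4.36) [649.7 242.8 230.8] yaw -175.47868
rack 752 65.59822074546537 (array([ 591.7, -211.9]), array([116. , 226.5]), 1.02)
soap 432 (array([ 597.7, -147.5]), array([50.7, 76.2]), 1.48)
cliptops 57 [ 592.9 -270.1  108. ] (array([ 592. , -255.5]), array([23.4, 38.8]), 1.63) [ 579.8 -275.1  100. ] [ 603.9 -236.2  114.1]
clip 131 [ 592.5 -267.6   97.2] (array([ 592.6, -255.6]), array([25.1, 38.9]), 0.65) [ 579.8 -275.1   78.1] [ 605.  -236.2  114.1]
hasp 250 [  0.1 491. ] [498.3 171.5 196.4] [491.4 153.8 160.3] [505.5 188.6 231.3]
```

```bash
cat >> h.py <<'E'
from scipy.spatial.transform import Rotation as Ro
def to(*targets,yaw=None,base=None):
    """world TCP targets (mm) -> tool shift (m) and roll from the present pose (base=(pos,rot) overrides)"""
    s=env.state();p,r=base or (s['ee_pos'],s['ee_rot']);R=Ro.from_euler('xyz',r,degrees=True).as_matrix()
    print('t',s['time_s'],'ee',np.round(s['ee_pos'],1),np.round(s['ee_rot'],1),'F',np.round(s['force'],1),'w',round(s['gripper_width'],1))
    for t in targets: print(t,np.round(R.T@(np.array(t)-p)/1000,4))
    if yaw is not None: print('roll',round((r[2]-yaw+180)%360-180,2))
E
python3 -c "
from h import *
to((440,168,300),yaw=-85.4,base=(np.array([224.873,-529.221,213.976]),[180,0,-66.98]))"
```

```text
t 0.1 ee [ 224.7 -528.8  213.2] [-1.8e+02  1.0e-01 -6.7e+01] F [ 0.3  0.4 -0.8] w 91.1
(440, 168, 300) [-0.5576 -0.4706 -0.086 ]
roll 18.42
```

```bash
R='"xyz":[-0.558,-0.471,-0.086],"roll":18.4,"jaw":1'; python3 -m pendant '[{"xyz":[0,0,-0.06],"roll":0,"jaw":1},{"xyz":[-0.04,-0.034,-0.086],"roll":5,"jaw":1},{"xyz":[-0.086,-0.073,-0.086],"roll":10,"jaw":1},{"xyz":[-0.132,-0.112,-0.086],"roll":18.4,"jaw":1},{"xyz":[-0.178,-0.151,-0.086],"roll":18.4,"jaw":1},{"xyz":[-0.224,-0.19,-0.086],"roll":18.4,"jaw":1},{"xyz":[-0.27,-0.229,-0.086],"roll":18.4,"jaw":1},{"xyz":[-0.316,-0.268,-0.086],"roll":18.4,"jaw":1}]' 20; python3 -c "
from h import *
to((440,168,300),(440,168,195),yaw=-85.4)"
```

```text
time_s: 1.1
ee_pos: [347.9, -131.7, 299.8]
ee_rot: [-180.0, -0.0, -85.4]
force: [1.0, -0.0, 0.6]
gripper_width: 14.2
t 1.1 ee [ 347.9 -131.7  299.8] [-180.    -0.   -85.4] F [ 1.  -0.   0.6] w 14.2
(440, 168, 300) [-2.914e-01 -1.157e-01 -2.000e-04]
(440, 168, 195) [-0.2914 -0.1157  0.1048]
roll -0.02
```

```bash
python3 -m pendant '[{"xyz":[-0.055,-0.022,0],"roll":0,"jaw":1},{"xyz":[-0.11,-0.044,0],"roll":0,"jaw":1},{"xyz":[-0.165,-0.066,0],"roll":0,"jaw":1},{"xyz":[-0.22,-0.088,0],"roll":0,"jaw":1},{"xyz":[-0.27,-0.107,0],"roll":0,"jaw":1},{"xyz":[-0.291,-0.116,0.02],"roll":0,"jaw":1},{"xyz":[-0.291,-0.116,0.07],"roll":0,"jaw":1},{"xyz":[-0.291,-0.116,0.105],"roll":0,"jaw":1}]'; python3 -c "
from h import *
to((484.2,169.7,192),(494.2,170.5,192),(514.2,172,192),(518,172.4,180),(516,172.3,165),(514.2,172,155))"
```

```text
time_s: 2.1
ee_pos: [439.0, 166.0, 192.6]
ee_rot: [179.9, -0.0, -85.3]
force: [0.3, -0.1, -0.1]
gripper_width: 0.5
t 2.1 ee [439.  166.  192.6] [179.9  -0.  -85.3] F [ 0.3 -0.1 -0.1] w 0.5
(484.2, 169.7, 192) [-0.     -0.0453  0.0005]
(494.2, 170.5, 192) [-0.     -0.0553  0.0005]
(514.2, 172, 192) [ 0.0001 -0.0754  0.0004]
(518, 172.4, 180) [ 0.     -0.0792  0.0124]
(516, 172.3, 165) [-0.     -0.0773  0.0274]
(514.2, 172, 155) [ 0.0001 -0.0755  0.0374]
```

```bash
python3 -m pendant '[{"xyz":[0,-0.02,0],"roll":0,"jaw":1},{"xyz":[0,-0.038,0],"roll":0,"jaw":1},{"xyz":[0,-0.056,0],"roll":0,"jaw":1},{"xyz":[0,-0.072,0],"roll":0,"jaw":1},{"xyz":[0,-0.08,0.01],"roll":0,"jaw":1},{"xyz":[0,-0.078,0.02],"roll":0,"jaw":1},{"xyz":[0,-0.076,0.03],"roll":0,"jaw":1},{"xyz":[0,-0.075,0.038],"roll":0,"jaw":1}]'; python3 -c "
from h import *
grab('scene',1)
cv2.imwrite('pics/crop1.png',cv2.resize(cv2.imread('pics/scene1.png')[190:370,300:480],(540,540)))
to((514.2,172,149))"
```

```text
time_s: 3.1
ee_pos: [514.1, 171.8, 156.2]
ee_rot: [180.0, -0.0, -85.4]
force: [0.5, 0.7, 1.4]
gripper_width: 0.6
t 3.15 ee [513.5 171.6 155.3] [179.9  -0.  -85.4] F [-0.7  0.  -0.4] w 0.5
(514.2, 172, 149) [-0.0004 -0.0007  0.0063]
```

View pics/crop1.png

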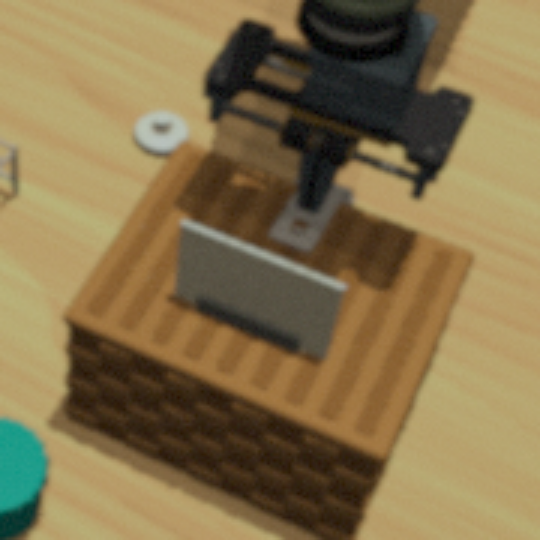

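The hasp is down at crop (310,215), with its slot around the catch. The fingers are on the strap. I'll press further.

```bash
python3 -m pendant '[{"xyz":[0,0,0.002],"roll":0,"jaw":1},{"xyz":[0,0,0.004],"roll":0,"jaw":1},{"xyz":[0,0,0.006],"roll":0,"jaw":1},{"xyz":[0,0,0.008],"roll":0,"jaw":1},{"xyz":[0,0,0.009],"roll":0,"jaw":1},{"xyz":[0,0,0.010],"roll":0,"jaw":1},{"xyz":[0,0,0.010],"roll":0,"jaw":1},{"xyz":[0,0,0.010],"roll":0,"jaw":1}]'; python3 -c "
from h import *
to((514.2,172,149))"
```

```text
time_s: 4.15
ee_pos: [515.2, 171.9, 148.7]
ee_rot: [-179.9, 0.0, -85.4]
force: [-2.7, -1.6, 9.4]
gripper_width: 0.5
t 4.15 ee [515.2 171.9 148.7] [-179.9    0.   -85.4] F [-2.7 -1.6  9.4] w 0.5
(514.2, 172, 149) [-0.0002  0.0009 -0.0003]
```

```bash
python3 -c "
from h import *
to((590.9,-256.8,250),(590.9,-256.8,130),yaw=-89,base=(np.array([514.3,171.9,147]),[180,0,-85.4]))"
```

```text
t 4.15 ee [515.2 171.9 148.7] [-179.9    0.   -85.4] F [-2.7 -1.6  9.4] w 0.5
(590.9, -256.8, 250) [ 0.4335 -0.042  -0.103 ]
(590.9, -256.8, 130) [ 0.4335 -0.042   0.017 ]
roll 3.6
```

```bash
python3 -m pendant '[{"xyz":[0,0,-0.02],"roll":0,"jaw":1},{"xyz":[0,0,-0.08],"roll":0,"jaw":1},{"xyz":[0.05,-0.005,-0.103],"roll":0,"jaw":1},{"xyz":[0.11,-0.011,-0.103],"roll":3.6,"jaw":0.25},{"xyz":[0.17,-0.017,-0.103],"roll":3.6,"jaw":0.25},{"xyz":[0.23,-0.023,-0.103],"roll":3.6,"jaw":0.25},{"xyz":[0.29,-0.029,-0.103],"roll":3.6,"jaw":0.25},{"xyz":[0.35,-0.035,-0.103],"roll":3.6,"jaw":0.25}]'
python3 - <<'E'
from h import *
p,d=grab('top',2)
P=world('top',*np.meshgrid(np.arange(640),np.arange(480)),d);x,y,z=P[...,0],P[...,1],P[...,2]
m=(x>470)&(x<590)&(y>150)&(y<192)&(z>146)&(z<240);q=P[m];print(len(q),np.percentile(q[:,2],[5,50,90,100]))
to((590.9,-256.8,250),(590.9,-256.8,130),(590.9,-256.8,81),yaw=-89)
E
```

```text
time_s: 5.15
ee_pos: [578.2, -176.1, 249.9]
ee_rot: [-180.0, 0.0, -89.0]
force: [1.0, 0.2, -0.0]
gripper_width: 47.7
489 [146.27677625 148.86233    151.72027869 159.26951102]
t 5.2 ee [ 579.2 -183.9  249.3] [-179.9   -0.4  -89.3] F [ 1.8 -4.9  0.1] w 51.9
(590.9, -256.8, 250) [ 0.073  -0.0108 -0.0002]
(590.9, -256.8, 130) [ 0.0721 -0.0106  0.1198]
(590.9, -256.8, 81) [ 0.0718 -0.0106  0.1688]
roll -0.26
```

```bash
python3 -m pendant '[{"xyz":[0.045,-0.006,0],"roll":0,"jaw":0.25},{"xyz":[0.083,-0.012,0.01],"roll":0,"jaw":0.25},{"xyz":[0.083,-0.012,0.05],"roll":0,"jaw":0.25},{"xyz":[0.083,-0.012,0.08],"roll":0,"jaw":0.25},{"xyz":[0.083,-0.012,0.1],"roll":0,"jaw":0.25},{"xyz":[0.083,-0.012,0.12],"roll":0,"jaw":0.25},{"xyz":[0.083,-0.012,0.12],"roll":0,"jaw":0.25},{"xyz":[0.083,-0.012,0.12],"roll":0,"jaw":0.25}]' 30
python3 - <<'E'
from h import *
p,d=grab('scene',3);cv2.imwrite('pics/crop3.png',cv2.resize(p[170:290,180:330],(750,600),interpolation=cv2.INTER_CUBIC))
to((590.9,-256.8,130),(590.9,-256.8,81),yaw=-89)
E
```

```text
time_s: 6.2
ee_pos: [592.0, -257.0, 130.7]
ee_rot: [-179.9, -0.0, -89.0]
force: [-1.0, -0.1, 0.4]
gripper_width: 68.3
t 6.25 ee [ 592.1 -257.1  131.1] [-1.799e+02 -1.000e-01 -8.900e+01] F [0.1 0.6 0.1] w 68.6
(590.9, -256.8, 130) [-0.0004  0.0012  0.0011]
(590.9, -256.8, 81) [-0.0004  0.0013  0.0501]
roll 0.03
```

View pics/crop3.png

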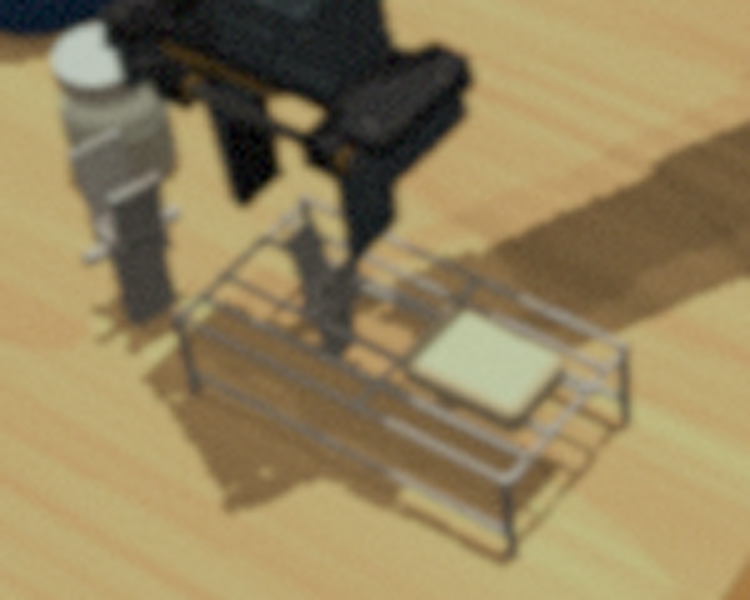

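The fingers straddle the rack clip and everything nearby is clear. I'll descend and squeeze.

```bash
python3 -m pendant '[{"xyz":[0,0.001,0.015],"roll":0,"jaw":0.25},{"xyz":[0,0.001,0.03],"roll":0,"jaw":0.25},{"xyz":[0,0.001,0.042],"roll":0,"jaw":0.25},{"xyz":[0,0.001,0.049],"roll":0,"jaw":0.25},{"xyz":[0,0.001,0.049],"roll":0,"jaw":0.25},{"xyz":[0,0.001,0.049],"roll":0,"jaw":0.5},{"xyz":[0,0.001,0.049],"roll":0,"jaw":0.65},{"xyz":[0,0.001,0.049],"roll":0,"jaw":0.85}]' 30; python3 -m pendant '[{"xyz":[0,0,0],"roll":0,"jaw":1},{"xyz":[0,0,0],"roll":0,"jaw":1},{"xyz":[0,0,0],"roll":0,"jaw":1},{"xyz":[0,0,0],"roll":0,"jaw":1},{"xyz":[0,0,0],"roll":0,"jaw":1},{"xyz":[0,0,0],"roll":0,"jaw":1},{"xyz":[0,0,0],"roll":0,"jaw":1},{"xyz":[0,0,0],"roll":0,"jaw":1}]' 30
```

```text
time_s: 7.25
ee_pos: [590.6, -257.1, 81.4]
ee_rot: [-180.0, -0.0, -89.0]
force: [0.1, 0.5, -0.2]
gripper_width: 41.3
time_s: 8.25
ee_pos: [591.8, -257.7, 83.5]
ee_rot: [-179.8, -0.1, -89.0]
force: [-0.4, 0.6, 9.8]
gripper_width: 16.9
```

```bash
python3 -m pendant '[{"xyz":[0,0,-0.005],"roll":0,"jaw":1},{"xyz":[0,0,-0.01],"roll":0,"jaw":1},{"xyz":[0,0,-0.02],"roll":0,"jaw":1},{"xyz":[0,0,-0.035],"roll":0,"jaw":1},{"xyz":[0,0,-0.055],"roll":0,"jaw":1},{"xyz":[0,0,-0.08],"roll":0,"jaw":1},{"xyz":[0,0,-0.105],"roll":0,"jaw":1},{"xyz":[0,0,-0.13],"roll":0,"jaw":1}]' 30
python3 - <<'E'
from h import *
p,d=grab('scene',4);cv2.imwrite('pics/crop4.png',cv2.resize(p[120:290,180:350],(600,600),interpolation=cv2.INTER_CUBIC))
to((590.9,-256.8,81),yaw=-89)
E
```

```text
time_s: 9.25
ee_pos: [590.5, -257.0, 212.9]
ee_rot: [-179.9, -0.0, -89.0]
force: [0.3, -1.1, -0.6]
gripper_width: 16.6
t 9.3 ee [ 592.2 -257.7  216.8] [-179.6   -0.2  -89. ] F [ 2.2 -1.4  1.8] w 16.6
(590.9, -256.8, 81) [-0.0014  0.0023  0.1358]
roll 0.02
```

View pics/crop4.png

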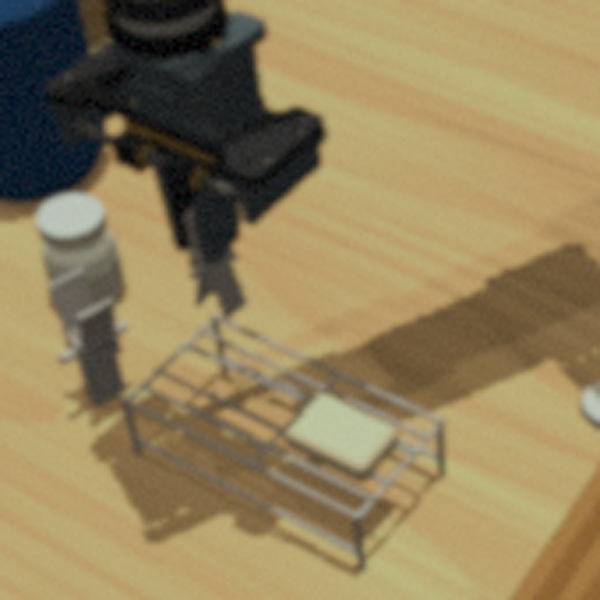

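The clip is in the fingers at crop (215,285), jaws open and clear of the rack. I'll carry it to above the card.

```bash
python3 -c "
from h import *
to((638.5,181.8,330),yaw=4.6,base=(np.array([590.9,-257,211]),[180,0,-89]))
d=np.load('pics/scene4.npy');P=world('scene',*np.meshgrid(np.arange(640),np.arange(480)),d)
q=P[(abs(P[...,0]-591)<40)&(abs(P[...,1]+257)<40)&(P[...,2]>110)&(P[...,2]<205)&(d>0)];print(len(q),q.min(0),q.max(0),np.percentile(q[:,2],[1,3,10]))"
```

```text
t 9.3 ee [ 592.2 -257.7  216.8] [-179.6   -0.2  -89. ] F [ 2.2 -1.4  1.8] w 16.6
(638.5, 181.8, 330) [-0.4379 -0.0553 -0.119 ]
roll -93.6
195 [ 567.88596641 -273.76332496  149.23844677] [ 615.28817707 -240.51664092  204.93364081] [151.56931891 153.43533752 158.01361205]
```

```bash
python3 -m pendant '[{"xyz":[0,0,-0.03],"roll":0,"jaw":1},{"xyz":[-0.02,-0.002,-0.06],"roll":-10,"jaw":1},{"xyz":[-0.06,-0.007,-0.09],"roll":-20,"jaw":1},{"xyz":[-0.11,-0.012,-0.11],"roll":-30,"jaw":1},{"xyz":[-0.16,-0.018,-0.119],"roll":-40,"jaw":1},{"xyz":[-0.21,-0.023,-0.119],"roll":-50,"jaw":1},{"xyz":[-0.26,-0.029,-0.119],"roll":-60,"jaw":1},{"xyz":[-0.31,-0.034,-0.119],"roll":-70,"jaw":1}]' 30; python3 -c "
from h import *
to((638.5,181.8,330),yaw=4.6)"
```

```text
time_s: 10.3
ee_pos: [618.8, 55.2, 330.2]
ee_rot: [-180.0, -0.0, -18.6]
force: [0.8, 0.0, -0.5]
gripper_width: 16.3
t 10.3 ee [618.8  55.2 330.2] [-180.    -0.   -18.6] F [ 0.8  0.  -0.5] w 16.3
(638.5, 181.8, 330) [-0.0218 -0.1262  0.0002]
roll -23.25
```

```bash
python3 -m pendant '[{"xyz":[-0.01,-0.05,0],"roll":-10,"jaw":1},{"xyz":[-0.018,-0.095,0],"roll":-20,"jaw":1},{"xyz":[-0.023,-0.12,0],"roll":-23.5,"jaw":1},{"xyz":[-0.0235,-0.127,0],"roll":-23.5,"jaw":1},{"xyz":[-0.0235,-0.127,0],"roll":-23.5,"jaw":1},{"xyz":[-0.0235,-0.127,0],"roll":-23.5,"jaw":1},{"xyz":[-0.0235,-0.127,0.01],"roll":-23.5,"jaw":1},{"xyz":[-0.0235,-0.127,0.02],"roll":-23.5,"jaw":1}]' 30
python3 - <<'E'
from h import *
np.set_printoptions(suppress=True,precision=1)
p,d=grab('scene',5);cv2.imwrite('pics/crop5.png',cv2.resize(p[170:340,300:470],(600,600),interpolation=cv2.INTER_CUBIC))
P=world('scene',*np.meshgrid(np.arange(640),np.arange(480)),d)
q=P[(abs(P[...,0]-638)<45)&(abs(P[...,1]-182)<25)&(P[...,2]>232)&(P[...,2]<300)&(d>0)];print(len(q),np.percentile(q[:,2],[0,1,3,10]))
for a,b in((232,265),(265,300)):
  r=q[(q[:,2]>a)&(q[:,2]<b)];print(a,len(r),r.min(0),r.max(0),np.median(r,0))
to((638.5,181.8,266),yaw=4.6)
E
```

```text
time_s: 11.3
ee_pos: [637.9, 180.5, 309.1]
ee_rot: [180.0, 0.0, 4.5]
force: [-1.3, -0.5, -0.7]
gripper_width: 16.0
269 [248.4 250.1 251.8 254.7]
232 82 [625.7 168.1 248.4] [657.1 191.5 264.9] [652.4 181.  257.2]
265 187 [629.8 157.2 265.4] [654.  201.5 299.1] [647.3 180.5 281.3]
t 11.35 ee [637.2 180.5 307.3] [180.    0.2   4.5] F [-0.6  0.1 -1.4] w 16.6
(638.5, 181.8, 266) [ 0. -0.  0.]
roll -0.13
```

View pics/crop5.png

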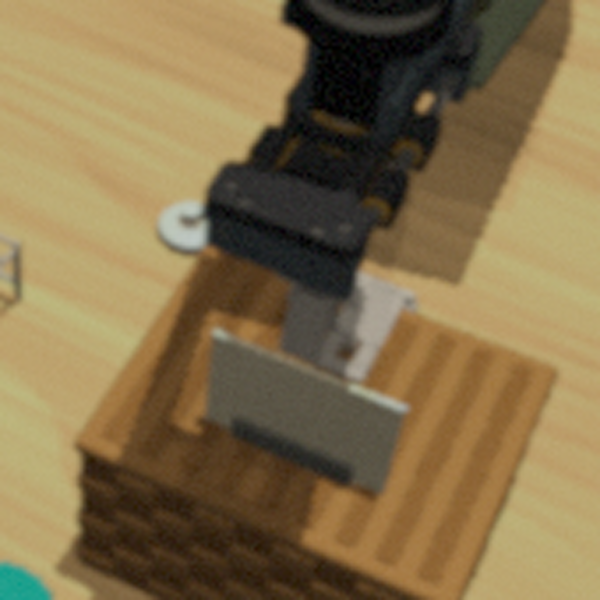

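The clip hangs centred over the card in the scene view, at crop (320,330). Its tips are about 58 mm below the TCP. I'll lower it.

```bash
python3 -m pendant '[{"xyz":[0,0,0],"roll":0,"jaw":1},{"xyz":[0,0,0.008],"roll":0,"jaw":1},{"xyz":[0,0,0.016],"roll":0,"jaw":1},{"xyz":[0,0,0.024],"roll":0,"jaw":1},{"xyz":[0,0,0.032],"roll":0,"jaw":1},{"xyz":[0,0,0.04],"roll":0,"jaw":1},{"xyz":[0,0,0.044],"roll":0,"jaw":1},{"xyz":[0,0,0.044],"roll":0,"jaw":1}]' 30; python3 -m pendant '[{"xyz":[0,0,0],"roll":0,"jaw":1},{"xyz":[0,0,0],"roll":0,"jaw":1},{"xyz":[0,0,0],"roll":0,"jaw":1},{"xyz":[0,0,0],"roll":0,"jaw":1},{"xyz":[0,0,0],"roll":0,"jaw":1},{"xyz":[0,0,0],"roll":0,"jaw":1},{"xyz":[0,0,0],"roll":0,"jaw":1},{"xyz":[0,0,0],"roll":0,"jaw":1}]' 30;  python3 - <<'E'
from h import *
np.set_printoptions(suppress=True,precision=1)
p,d=grab('scene',6);t,dt=grab('top',6)
o=np.hstack([cv2.resize(p[190:320,330:430],(400,520),interpolation=cv2.INTER_CUBIC),cv2.resize(t[185:305,185:277],(399,520),interpolation=cv2.INTER_CUBIC)]);cv2.imwrite('pics/crop6.png',o)
for n,d in(('scene',d),('top',dt)):
  P=world(n,*np.meshgrid(np.arange(640),np.arange(480)),d);x,y,z=P[...,0],P[...,1],P[...,2]
  def sel(x0,x1,y0,y1,z0,z1): return P[(d>0)&(x>x0)&(x<x1)&(y>y0)&(y<y1)&(z>z0)&(z<z1)]
  q=sel(610,670,165,198,190,226);
  c=np.r_[sel(625,655,110,155,200,225),sel(625,655,210,255,200,225)];f=cv2.fitLine(c[:,:2].astype(np.float32),cv2.DIST_HUBER,0,.01,.01).ravel();nv=np.array([np.cos(.0803),np.sin(.0803)])
  off=(q[:,:2]-f[2:])@nv;k=abs(off)>6;print(n,'off card face: median',np.median(off[k]),'n',k.sum(),'z',q[k].min(0),q[k].max(0))
  h=sel(470,580,152,188,146,240);print('hasp z',np.percentile(h[:,2],[50,95,100]) if len(h) else 0)
  l=sel(560,700,80,100,130,170);print('lid z',np.median(l[:,2]) if len(l) else 0)
to((638.5,181.8,266),yaw=4.6)
E
```

```text
time_s: 12.35
ee_pos: [637.9, 181.3, 265.6]
ee_rot: [180.0, 0.0, 4.5]
force: [1.0, -0.7, -0.8]
gripper_width: 16.8
time_s: 13.35
ee_pos: [638.0, 181.3, 265.9]
ee_rot: [180.0, -0.0, 4.5]
force: [-0.6, 0.5, -1.1]
gripper_width: 16.6
scene off card face: median 8.949972866190281 n 89 z [626.3 168.6 205.9] [656.6 192.3 225.7]
hasp z [148.5 151.  156.8]
lid z 143.02079805807386
  return _methods._mean(a, axis=axis, dtype=dtype,
  ret = ret.dtype.type(ret / rcount)
Traceback (most recent call last):
ValueError: zero-size array to reduction operation minimum which has no identity
```

View pics/crop6.png

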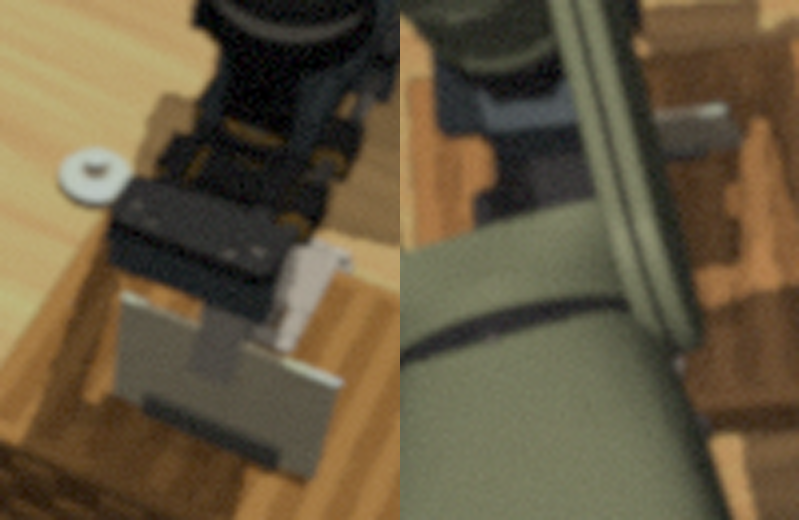

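The rear jaw is behind the card at crop (218,345), about 20 mm below the top edge and near the middle. The hasp is flat at 148.5 mm and the lid is at 143 mm. I'm handing it in.

```bash
python3 -c "
from workcell import env
print(env.job_done()); s=env.state(); print(s['time_s'],s['ee_pos'],s['force'],s['gripper_width'])"
```

```text
the job is handed in; nothing more can be done
None
the job is handed in; nothing more can be done
```

The job is handed in at about 13.5 s. The hasp lies flat over the catch, and the small chrome clip from the rack is held fully squeezed over the middle of the card's top edge.

My last checks before handing in:
- **Hasp and lid:** the hasp measures 148.5 mm high, which is flat, and the lid is at 143 mm, which is shut.
- **Squeeze:** the fingers are 16.6 mm apart at a 30 N grip, which matches the clip's fully open stop.
- **Clip on the card:** the jaw tips are about 20 mm below the card's top edge and within about 3 mm of its middle. The rear jaw stands clear behind the card.
- **Forces:** the wrist force stayed within about 1 N, which is sensor noise.

- **Failed check:** I meant to confirm the jaw positions from the top camera too, but the arm blocked its view. The front jaw was therefore never seen directly; its position follows from the scene camera and the clip's size.
- **Disagreement:** the two cameras differed by about 3 mm in x, so I used their average. The jaws have about 8 mm of margin on each side.
- **Bystanders:** I saw no sign of any being touched, but I did not measure their final positions.

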